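Bed a spotting tile on the peg and rail of a viewing board

ROBOT

A 6-joint arm with a two-finger parallel gripper is mounted at the origin on the work surface. World frame = base frame: x ahead of the robot, y to its left, z up, the work surface at z = 0. Lengths are in m, angles in rad, forces in N, time in s.
With the tool pointing down it reaches from about 0.25 to 0.725 m from the base axis. Payload 4 kg.
Tool frame: the origin (TCP) lies on the centre line of the jaws, within the pads' length; the fingertips stand 14 mm ahead of it and the grasp point (between the pads) lies 5 mm behind it; z points along the fingers, x is the direction in which the jaws open and shut, and the axes are right-handed (so a half turn about z gives the same grasp; the last joint's range is limited). The gripper opens to 85 mm and grips with 20 to 120 N. Pads are 22 mm wide; open, the fingers measure 114 mm over their backs; the gripper's body (76 mm by 85 mm) begins 54 mm behind the grasp point. The pads swing forward as they close: fully open they stand 13 mm farther back than shut.
Start: joints at [-1.255, 0.241, 0.005, 1.335, 0, 1.571], TCP at [0.155, -0.475, 0.245] pointing down, gripper open.
Joint ranges: [-2.72, 2.72], [-1.05, 1.87], [-1.09, 1.28], [-1.99, 2.15], [-1.42, 1.44], [-3.14, 3.14]. Speed limits (rad/s): [2.79, 2.79, 3.14, 3.14, 3.14, 3.14].

INTERFACE

Orientations are given as a unit quaternion [x, y, z, w].
In Python, from workcell import bot gives the robot as it stands.
- The arm moves only by the tool play_rows, never from a script. Its argument "motion" is a list of rows, each an object with "fingers": the closure, from -1 (fully open) to 1 (shut), so that 0 is half open; "translation": the shift along the tool's x, y, z in cm, a list of three; "roll": the turn about the tool's z in degrees. A call has 1 to 20 rows; each row is the pose to reach, as a shift and turn from the pose commanded when the call began, along the tool's axes at that moment; what a row does not reach only later rows make up. A row lasts 1/12 s, in which the tool goes at most 41.7 mm and 7.16 degrees, less where a joint would pass 70% of its speed; a pose out of reach is approached as far as the arm can. A call with a gripper value outside its range is refused whole. The fingers move at their own pace and stop on an object; the grip force is fixed at half the most. Time passes only in rows, so rows that repeat a pose let the fingers close. It gives the time, the measured TCP pose, the force and the opening at its end, in the units of the state.
- bot.get_obs(): the state, without advancing time (a new reading comes with each control period).
- bot.camera(name): name is "side" or "top"; returns a dict with "pixels" (420x560x3 uint8, red, green, blue), "intrinsics" (3x3 intrinsics, pixels), "k1" (the pictures are not rectified: a ray, as slopes to the right and down, at radius r is drawn at 1 + k1 r^2 times it, then the intrinsics apply), "world_to_cam" (4x4, takes a point from world to camera coordinates). Camera axes: x right, y down, z forward; pixel columns grow to the right and rows downward; lengths in m; the calibration is good to about 2 mm. A picture is of the moment at which its call begins. There is no depth.
- bot.job_done(): hands the job in, once; it reports no verdict.
The state is a dict: "clock": time; "joint_pos": joint angles; "joint_vel": joint speeds; "tau": joint torques, N m; "eef_pos": TCP position; "tool_rot": TCP orientation; "ft_force": force on the tool from outside, world axes, zero at the start; "ft_torque": the same for the moment, N m; "grip_width": finger opening in m.
Only numpy, scipy, OpenCV 4.12 (cv2) and the standard library are available. Lean on these libraries where they do the work, as an engineer would, in place of code of your own. Each camera call takes 0.05 s, during which the arm holds its last target. There are 200 camera calls.

TASK

Slide the white porcelain spotting tile over the grey board until the notch in its corner comes up against the brass peg, then turn it about the peg, by pushing the diagonally opposite corner, until its edge lies flush on the aluminium rail, and bed it there with a steady push of about 10 newtons for a second. Porcelain chips: never push the tile with more than 15 newtons, keep it flat on the board, and leave the other things on the bench alone. Finish with the tile resting flush on the rail, the peg snug in its notch, and let go.

Things in the scene. Friction and masses are not known exactly. Their poses are not given: they have to be found in the camera images.
- tile: loose white tile, 12 wells, 130 mm (x) by 100 (y), 14 thick, 0.3 to 0.6 kg, too wide to grasp, glazed and slippery: slides at 1 to 2 N. Square 16 mm notch in its +x +y corner. Origin: on the underside, in the notch, where the peg's axis lies when the peg bears on both notch faces. It spans x -120 to +10, y -90 to +10; notch faces at x = -6 (facing +x) and y = -6 (facing +y). Starts 20 to 40 mm short of the peg
- tile_push_corner (a point): the tile's corner diagonally opposite the notch, half-way up the edge (7 mm above the underside): the corner to push, towards the tile's +x, on the 100 mm edge at x = -120 mm. At the start the tile is turned 0.22 to 0.40 rad clockwise (seen from above) from its final yaw
- tile_rail_corner (a point): the tile's corner at +x, -y, on the underside: the end of the edge that comes to lie on the rail
- board: fixed dark grey board, 270 mm (x) by 250 mm (y), 8 mm thick; origin centre of its underside on the bench, so its top is 8 mm above the origin. Peg and rail stand on its far (+x) half
- peg: fixed upright brass peg, 12 mm in diameter, 24 mm tall; origin centre of its foot, on the board's top; x and y axes along the board's. When the job is done the tile's origin coincides with this one
- rail: fixed aluminium rail, 55 mm long (its y), 12 mm thick, 16 mm high; origin at the middle of the foot of its working face, which faces -x, on the board's top. The rail lies 10 mm beyond the peg's axis in x and 67.5 mm to its -y side; the tile's yaw equals the rail's when it is flush
- dropper: small amber dropper bottle with black cap, 34 mm across, 75 mm tall, standing on the board to the right of the rail; origin centre of its underside. Leave alone
- petri: clear empty petri dish, 90 mm across, 15 mm high, to the right of the board; origin centre of its underside. Leave alone
- reagent: clear glass reagent bottle, 72 mm across, 150 mm tall; origin centre of its underside. Leave alone
- rack: white test tube rack with stoppered tubes, 90 x 250 mm, 133 mm tall; origin centre of its underside. Leave alone
- carton: white plastic box, 50 x 100 mm, 91 mm tall; origin centre of its underside. Leave alone
- beaker: glass beaker, 70 mm across, 90 mm tall; origin centre of its underside. Leave alone
There are look-alikes about, which are no part of the job. What is shaped like the tile but black is not meant.

How it is judged:
By the outcome, as a careful person would: the job done as asked, in the order asked, and still so for the second after the job is handed in, with the robot touching nothing.
It also fails if it takes over 56 s, if anything falls off the work surface, if the arm or the gripper's body presses on something with over 40 N, if the wrist force passes 120 N, or if a joint passes its speed limit or range.

## Working session

There is one attempt and no reset: what is moved stays moved. The work goes in short steps, Python scripts to look and compute and a tool call to move; the robot and the scene stay as the last step left them, time stands still between calls to the robot, and variables do not carry over. Pictures are saved under pics/ and viewed, about 8 in all and at most 12, crops included, and the job is handed in when it is done.

Besides the shell and the picture viewer there is one more tool, called after "Emit:" by a JSON object that holds its "api" and its "payload", one argument or row to a line. play_rows: Moves the arm, as the interface text tells. Its arguments: {"type":"object","properties":{"motion":{"type":"array","items":{"type":"object","properties":{"fingers":{"type":"number"},"translation":{"type":"array","items":{"type":"number"}},"roll":{"type":"number"}}}}},"required":["motion"]}

```bash
mkdir -p pics; cat > h.py <<'E'
import numpy as np, cv2
from workcell import bot
def cam(n):
    c=bot.camera(n); c={k:(np.array(v) if not np.isscalar(v) else v) for k,v in c.items()}; return c
def ray(c,uv):
    K=c['intrinsics']; k=c['k1']; d=np.linalg.inv(K)@[uv[0],uv[1],1]; d=d[:2]; s=d.copy()
    for _ in range(30): s=d/(1+k*(s@s))
    T=c['world_to_cam']; R=T[:3,:3]; return -R.T@T[:3,3], R.T@np.array([s[0],s[1],1])
def onz(c,uv,z):
    o,d=ray(c,uv); return o+d*(z-o[2])/d[2]
def proj(c,p):
    T=c['world_to_cam']; q=T[:3,:3]@np.array(p,float)+T[:3,3]; s=q[:2]/q[2]; s=s*(1+c['k1']*(s@s)); return (c['intrinsics']@[s[0],s[1],1])[:2]
def save(n,im): cv2.imwrite('pics/'+n+'.png',im[...,::-1])
E
python3 - <<'E'
from h import *
np.set_printoptions(precision=3,suppress=True)
for n in('top','side'):
    c=cam(n); save(n+'0',c['pixels']); o,_=ray(c,(280,210)); print(n,o,c['k1'],c['intrinsics'][0,0])
print(bot.get_obs())
E
```

```text
top [0.428 0.011 1.639] 0.040564730720314676 545.8680841764134
side [ 0.379 -0.923  0.711] -0.09196556224807789 488.2257323618655
{'clock': 0.1, 'joint_pos': array([-1.255,  0.241,  0.004,  1.335, -0.   ,  1.571]), 'joint_vel': array([-0.001, -0.004,  0.002, -0.   , -0.001, -0.001]), 'tau': array([ -0.001, -37.314,  25.301,   0.011,  -0.   ,   0.   ]), 'eef_pos': array([ 0.155, -0.475,  0.245]), 'tool_rot': array([ 0.809, -0.587, -0.001, -0.001]), 'ft_force': array([-0.617, -0.148, -0.348]), 'ft_torque': array([ 0.039, -0.025, -0.041]), 'grip_width': 0.08540947116001947}
```

View pics/top0.png

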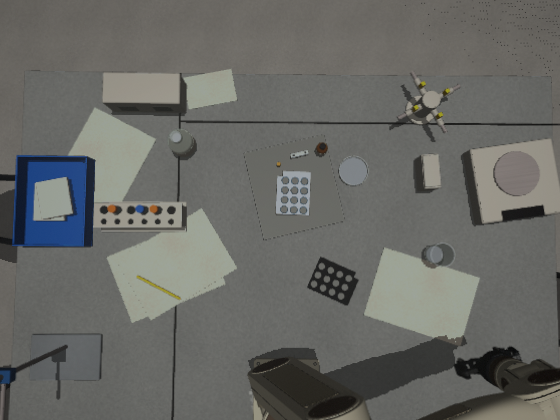

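View pics/side0.png

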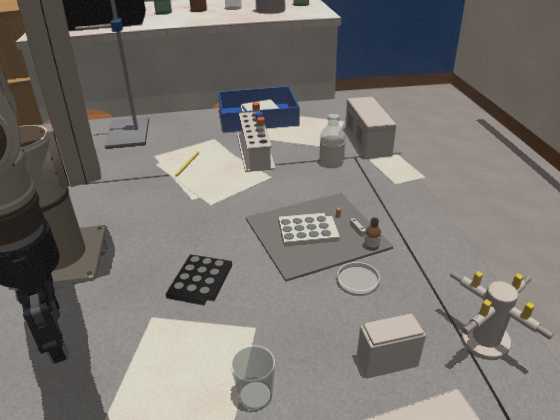

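The top view shows the white tile at (293,194), peg at (278,164), rail at (299,154) and dropper at (321,149). The black look-alike is at (332,281), off the board. The white one on the grey board fits the description, and I'll confirm it in an enlarged crop.

```bash
python3 - <<'E'
from h import *
np.set_printoptions(precision=4,suppress=True)
out=[]
for n,(x0,y0,x1,y1) in(('top',(235,125,375,245)),('side',(240,185,400,305))):
    c=cam(n); im=c['pixels']; crop=im[y0:y1,x0:x1]
    out.append(cv2.resize(crop,(400,int(400*crop.shape[0]/crop.shape[1])),interpolation=cv2.INTER_CUBIC))
    hsv=cv2.cvtColor(im,cv2.COLOR_RGB2HSV)
    roi=np.zeros(im.shape[:2],np.uint8); roi[y0:y1,x0:x1]=1
    w=((hsv[...,2]>135)&(hsv[...,1]<60)&(roi>0)).astype(np.uint8)
    print(n,'tile px',im[194 if n=='top' else 229,[293 if n=='top' else 310]])
    for ct in cv2.findContours(w,cv2.RETR_EXTERNAL,cv2.CHAIN_APPROX_NONE)[0]:
        if cv2.contourArea(ct)>15: print('white',cv2.boundingRect(ct),cv2.contourArea(ct),cv2.approxPolyDP(ct,3,True)[:,0].tolist())
    b=((hsv[...,1]>120)&(hsv[...,2]>80)&(roi>0)).astype(np.uint8)
    nn,_,st,ce=cv2.connectedComponentsWithStats(b)
    for s,q in zip(st[1:],ce[1:]):
        if s[4]>3: print('brass',s,q,onz(c,q,.008+.024 if n=='top' else .02))
h=max(o.shape[0] for o in out); save('crop0',np.hstack([np.pad(o,((0,h-o.shape[0]),(0,0),(0,0))) for o in out]))
E
```

```text
top tile px [[131 137 142]]
white (276, 171, 35, 44) 1139.0 [[283, 171], [277, 177], [276, 212], [281, 213], [279, 207], [285, 204], [288, 211], [283, 213], [291, 213], [292, 205], [298, 208], [295, 213], [300, 213], [299, 207], [303, 205], [308, 214], [310, 173]]
white (340, 159, 27, 26) 251.5 [[354, 159], [359, 167], [354, 163], [347, 165], [351, 165], [351, 170], [344, 172], [351, 177], [347, 182], [340, 172], [352, 184], [351, 178], [357, 177], [356, 183], [361, 182], [365, 176], [361, 170], [366, 172], [365, 166]]
white (291, 151, 14, 6) 31.5 [[304, 153], [291, 156]]
brass [277 162   3   4  11] [278.0909 163.6364] [0.6674 0.0289 0.032 ]
side tile px [[126 131 131]]
white (373, 185, 27, 45) 544.0 [[373, 185], [399, 229], [399, 185]]
white (240, 185, 160, 120) 18154.5 [[240, 185], [240, 304], [399, 304], [399, 235], [368, 185]]
brass [337 208   3   3   8] [338.125 208.875] [0.6734 0.0456 0.02  ]
brass [368 227  12   7  61] [373.6721 230.0328] [ 0.7329 -0.0549  0.02  ]
```

View pics/crop0.png

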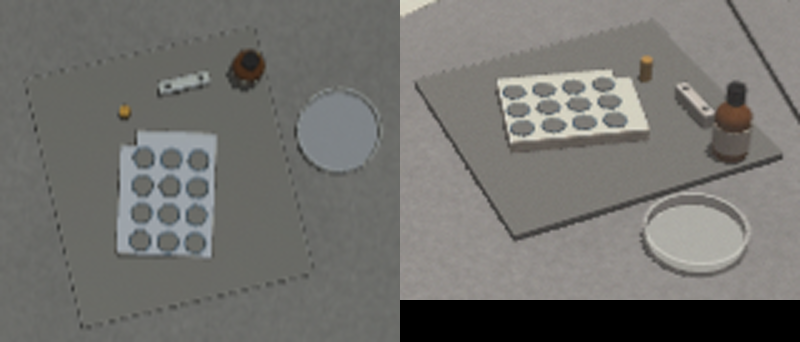

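The crop confirms it: the white, notched tile is on the board, with the notch at its upper left near the brass peg and the rail to the upper right. Next I measure.

```bash
cat > meas.py <<'E'
from h import *
np.set_printoptions(precision=4,suppress=True)
def mask(im,box,lo,hi,smax=255):
    x0,y0,x1,y1=box; hsv=cv2.cvtColor(im,cv2.COLOR_RGB2HSV); m=np.zeros(im.shape[:2],np.uint8)
    m[y0:y1,x0:x1]=cv2.inRange(hsv,(0,0,lo),(180,smax,hi))[y0:y1,x0:x1]; return m
def big(m):
    n,l,s,_=cv2.connectedComponentsWithStats(m); return (l==1+np.argmax(s[1:,4])).astype(np.uint8)
def tile_top(c,box=(262,155,325,230)):
    g=c['pixels'].astype(float).mean(2); x0,y0,x1,y1=box
    up=cv2.resize(g[y0:y1,x0:x1].astype(np.float32),None,fx=8,fy=8,interpolation=cv2.INTER_CUBIC)
    m=big((up>118).astype(np.uint8))
    ct=max(cv2.findContours(m,cv2.RETR_EXTERNAL,cv2.CHAIN_APPROX_NONE)[0],key=cv2.contourArea)
    p=(ct[:,0]+.5)/8-.5+[x0,y0]
    P=np.array([onz(c,q,.022)[:2] for q in p])
    r=cv2.minAreaRect(P.astype(np.float32)*1000); return P,r,cv2.boxPoints(r)/1000
E
python3 - <<'E'
from meas import *
c=cam('top'); im=c['pixels']
P,r,b=tile_top(c); print('tile',r,'\n',b)
# peg
g=im.astype(float); sat=g[...,0]-g[...,2]
s=np.clip(sat[157:170,271:286]-15,0,None); yy,xx=np.mgrid[157:170,271:286]
q=(float((s*xx).sum()/s.sum()),float((s*yy).sum()/s.sum())); print('peg',q,onz(c,q,.032), onz(c,q,.02))
# rail
w=big(mask(im,(285,145,312,162),100,255,60)); pts=np.argwhere(w)[:,::-1]
R=np.array([onz(c,p,.024)[:2] for p in pts]); rr=cv2.minAreaRect(R.astype(np.float32)*1000);print('rail',rr,len(pts))
# board dark outline
k=mask(im,(238,128,352,245),0,62); pts=np.argwhere(k)[:,::-1]
box=(238,128,352,245)
gray=im.mean(2); print('board',gray[225,270],'bench',gray[235,300],gray[140,250], len(pts))
B=np.array([onz(c,p,.008)[:2] for p in pts]); 
hull=cv2.minAreaRect(B.astype(np.float32)*1000); print('darkrect',hull)
s=cam('side'); print('rail/peg side')
im=s['pixels'].astype(float); sat=im[...,0]-im[...,2]; S=np.clip(sat[204:218,332:345]-25,0,None); yy,xx=np.mgrid[204:218,332:345]
q2=(float((S*xx).sum()/S.sum()),float((S*yy).sum()/S.sum())); print(q2)
o1,d1=ray(c,q);o2,d2=ray(s,q2)
t=np.linalg.lstsq(np.c_[d1,-d2],o2-o1,rcond=None)[0]; print(o1+t[0]*d1,o2+t[1]*d2)
E
```

```text
tile ((583.3724975585938, -15.680694580078125), (102.03044128417969, 132.5507049560547), 88.02787017822266) 
 [[ 0.5154 -0.0644]
 [ 0.6479 -0.0689]
 [ 0.6514  0.033 ]
 [ 0.5189  0.0376]]
peg (278.22587719298247, 163.4934210526316) [0.6679 0.0285 0.032 ] [0.6696 0.0287 0.02  ]
rail ((701.2086181640625, -30.18061065673828), (48.220035552978516, 77.77935791015625), 0.534969687461853) 416
board 105.66666666666667 bench 107.0 102.66666666666667 108
darkrect ((605.2316284179688, -9.87652587890625), (205.90695190429688, 297.15753173828125), 28.342910766601562)
rail/peg side
(338.24058323207777, 209.19684082624545)
[0.668  0.0285 0.0311] [0.6685 0.0284 0.0312]
```

```bash
cat > plan.py <<'E'
from meas import *
E
python3 - <<'E'
from meas import *
c=cam('top'); im=c['pixels']; g=im.mean(2)
C=np.array([(243.8,153),(325,135.5),(344.6,220),(263,239.5)])
L=[]
for i in range(4):
    a,b=C[i],C[(i+1)%4]; n=np.array([-(b-a)[1],(b-a)[0]]);n=n/np.linalg.norm(n); pts=[]
    for t in np.linspace(.06,.94,60):
        p=a+t*(b-a); ss=np.arange(-3.5,3.6,.25); qq=(p+ss[:,None]*n).astype(np.float32)
        v=cv2.remap(g.astype(np.float32),qq[None,:,0],qq[None,:,1],cv2.INTER_LINEAR)[0]
        j=v.argmin(); 
        if v[j]<np.median(v)-12: pts.append(onz(c,qq[j],.006)[:2])
    pts=np.array(pts,np.float32); l=cv2.fitLine(pts,cv2.DIST_HUBER,0,.01,.01).ravel(); L.append(l); print(len(pts),np.degrees(np.arctan2(l[1],l[0])))
# corners
X=[]
for i in range(4):
    l,m=L[i-1],L[i]; t=np.linalg.solve(np.c_[l[:2],-m[:2]],m[2:]-l[2:]); X.append(l[2:]+t[0]*l[:2])
X=np.array(X); print(X,np.linalg.norm(X-np.roll(X,-1,0),axis=1))
# rail bright pixels
hsv=im.astype(float).mean(2); w=(g[146:162,286:311]>125); pts=np.argwhere(w)[:,::-1]+[286,146]
R=np.array([onz(c,p,.024)[:2] for p in pts]).astype(np.float32); print('rail',cv2.minAreaRect(R*1000),R.mean(0),len(R)); l=cv2.fitLine(R,2,0,.01,.01).ravel();print(np.degrees(np.arctan2(l[1],l[0])))
E
```

```text
3 -76.087364
27 16.23744
20 -76.35927
29 13.810557
[[ 0.7051  0.1358]
 [ 0.7635 -0.0998]
 [ 0.5028 -0.1757]
 [ 0.4429  0.0714]] [0.2428 0.2715 0.2543 0.2701]
rail ((700.5607299804688, -33.2957763671875), (10.827919006347656, 50.69599914550781), 13.639453887939453) [ 0.7007 -0.0335] 54
-75.71914
```

```bash
cat > plan.py <<'E'
from h import *
from scipy.spatial.transform import Rotation as Ro
np.set_printoptions(precision=4,suppress=True)
PEG=np.array([.668,.0285]); YAW=np.radians(13.8)
def rot(a): return np.array([[np.cos(a),-np.sin(a)],[np.sin(a),np.cos(a)]])
def go(p,ang):  # world TCP target, jaw-axis angle deg
    o=bot.get_obs(); R=Ro.from_quat(o['tool_rot']).as_matrix(); t=R.T@(np.array(p)-o['eef_pos'])*100
    a=np.degrees(np.arctan2(R[1,0],R[0,0])); d=(a-ang+180)%360-180
    print('move cm',t.round(2),'roll',round(d,2),'| at',o['eef_pos'],'jaw',round(a,2),'F',o['ft_force'],'w',round(o['grip_width'],4),'t',round(o['clock'],2),'j6',o['joint_pos'][[0,5]])
E
python3 -c "
from plan import *
t=np.radians(-1.97); org=np.array([.6397,.0224]); c=org+rot(t)@[-.055,-.09-.011-.014]
print(c); go([*c,.12],-1.97)"
```

```text
[ 0.5808 -0.0906]
move cm [-23.33 -52.39  12.52] roll -69.94 | at [ 0.1553 -0.4752  0.2451] jaw -71.91 F [ 0.5099 -0.0279 -0.1864] w 0.0855 t 0.35 j6 [-1.255   1.5708]
```

Emit:
{"api": "play_rows", "payload": {
  "motion": [
    {"fingers": 0, "translation": [-23.3, -52.4, 0], "roll": -69.94},
    {"fingers": 0, "translation": [-23.3, -52.4, 0], "roll": -69.94},
    {"fingers": 0, "translation": [-23.3, -52.4, 0], "roll": -69.94},
    {"fingers": 0, "translation": [-23.3, -52.4, 0], "roll": -69.94},
    {"fingers": 0, "translation": [-23.3, -52.4, 0], "roll": -69.94},
    {"fingers": 0, "translation": [-23.3, -52.4, 0], "roll": -69.94},
    {"fingers": 0, "translation": [-23.3, -52.4, 0], "roll": -69.94},
    {"fingers": 0, "translation": [-23.3, -52.4, 0], "roll": -69.94},
    {"fingers": 0, "translation": [-23.3, -52.4, 0], "roll": -69.94},
    {"fingers": 0, "translation": [-23.3, -52.4, 0], "roll": -69.94},
    {"fingers": 0, "translation": [-23.3, -52.4, 0], "roll": -69.94},
    {"fingers": 0, "translation": [-23.3, -52.4, 0], "roll": -69.94},
    {"fingers": 0, "translation": [-23.3, -52.4, 0], "roll": -69.94},
    {"fingers": 0, "translation": [-23.3, -52.4, 0], "roll": -69.94},
    {"fingers": 0, "translation": [-23.3, -52.4, 12.5], "roll": -69.94},
    {"fingers": 0, "translation": [-23.3, -52.4, 12.5], "roll": -69.94},
    {"fingers": 0, "translation": [-23.3, -52.4, 12.5], "roll": -69.94},
    {"fingers": 0, "translation": [-23.3, -52.4, 12.5], "roll": -69.94}
  ]
}}

```text
clock: 1.85
eef_pos: [0.5743, -0.0895, 0.111]
tool_rot: [1.0, -0.017, -0.009, -0.001]
ft_force: [-1.5, 0.2, -0.5]
grip_width: 0.0426
```

```bash
python3 -c "
from plan import *
go([.5808,-.0906,.04],-1.97)"
```

```text
move cm [0.78 0.1  7.09] roll 0.05 | at [ 0.5743 -0.0895  0.111 ] jaw -1.92 F [-1.4774  0.1691 -0.494 ] w 0.0426 t 1.85 j6 [-0.1546  1.4496]
```

Emit:
{"api": "play_rows", "payload": {
  "motion": [
    {"fingers": 0, "translation": [0, 0, 3], "roll": 0},
    {"fingers": 0, "translation": [0, 0, 6], "roll": 0},
    {"fingers": 0, "translation": [0, 0, 7.5], "roll": 0},
    {"fingers": 0, "translation": [0, 0, 7.5], "roll": 0},
    {"fingers": 0, "translation": [0, 0, 7.5], "roll": 0}
  ]
}}

```text
clock: 2.27
eef_pos: [0.5815, -0.0913, 0.0465]
tool_rot: [1.0, -0.017, 0.0, -0.0]
ft_force: [0.4, -0.3, 1.9]
grip_width: 0.0424
```

```bash
python3 -c "
from plan import *
go([.5808,-.0906,.03],-1.97)
for n,(x0,y0,x1,y1) in(('side',(250,120,410,280)),):
    im=cam(n)['pixels'][y0:y1,x0:x1]; save('c1',cv2.resize(im,None,fx=3.5,fy=3.5,interpolation=2))
"
```

```text
move cm [-0.07 -0.07  1.65] roll -0.02 | at [ 0.5815 -0.0913  0.0465] jaw -1.99 F [ 0.4014 -0.2913  1.904 ] w 0.0424 t 2.27 j6 [-0.1558  1.4497]
```

View pics/c1.png

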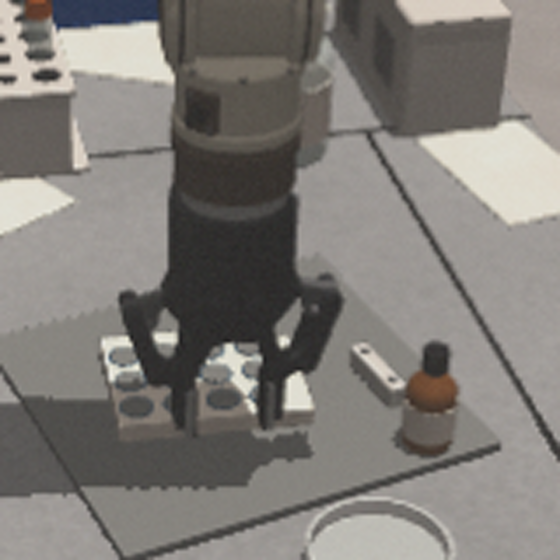

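The fingers are on the -y side of the tile (crop at about (190-270,400)) and clear of it. Lowering to find the board.

Emit:
{"api": "play_rows", "payload": {
  "motion": [
    {"fingers": 0, "translation": [0, 0, 1.0], "roll": 0},
    {"fingers": 0, "translation": [0, 0, 1.9], "roll": 0},
    {"fingers": 0, "translation": [0, 0, 2.0], "roll": 0},
    {"fingers": 0, "translation": [0, 0, 2.0], "roll": 0}
  ]
}}

```text
clock: 2.65
eef_pos: [0.5804, -0.091, 0.0248]
tool_rot: [1.0, -0.017, -0.001, -0.0]
ft_force: [-1.1, -0.1, -1.5]
grip_width: 0.0426
```

Emit:
{"api": "play_rows", "payload": {
  "motion": [
    {"fingers": 0, "translation": [0, 0, 0.1], "roll": 0},
    {"fingers": 0, "translation": [0, 0, 0.2], "roll": 0},
    {"fingers": 0, "translation": [0, 0, 0.3], "roll": 0}
  ]
}}

```text
clock: 2.9
eef_pos: [0.5813, -0.0911, 0.0225]
tool_rot: [1.0, -0.017, 0.0, 0.0]
ft_force: [-0.0, 0.5, -0.7]
grip_width: 0.0425
```

Emit:
{"api": "play_rows", "payload": {
  "motion": [
    {"fingers": 0, "translation": [0, -0.4, -0.1], "roll": 0},
    {"fingers": 0, "translation": [0, -0.8, -0.1], "roll": 0},
    {"fingers": 0, "translation": [0, -1.0, -0.1], "roll": 0},
    {"fingers": 0, "translation": [0, -1.15, -0.1], "roll": 0},
    {"fingers": 0, "translation": [0, -1.3, -0.1], "roll": 0},
    {"fingers": 0, "translation": [0, -1.4, -0.1], "roll": 0},
    {"fingers": 0, "translation": [0, -1.5, -0.1], "roll": 0},
    {"fingers": 0, "translation": [0, -1.6, -0.1], "roll": 0},
    {"fingers": 0, "translation": [0, -1.7, -0.1], "roll": 0}
  ]
}}

```text
clock: 3.65
eef_pos: [0.5816, -0.0744, 0.0234]
tool_rot: [1.0, -0.017, 0.0, 0.0]
ft_force: [0.2, -1.7, -0.5]
grip_width: 0.0425
```

Emit:
{"api": "play_rows", "payload": {
  "motion": [
    {"fingers": 0, "translation": [0, -0.1, 0], "roll": 0},
    {"fingers": 0, "translation": [0, -0.2, 0], "roll": 0},
    {"fingers": 0, "translation": [0, -0.3, 0], "roll": 0},
    {"fingers": 0, "translation": [0, -0.35, 0], "roll": 0},
    {"fingers": 0, "translation": [0, -0.35, 0], "roll": 0}
  ]
}}

```text
clock: 4.07
eef_pos: [0.5818, -0.0704, 0.0234]
tool_rot: [1.0, -0.017, 0.0, -0.0]
ft_force: [0.2, -0.9, 0.1]
grip_width: 0.0428
```

```bash
python3 - <<'E'
from plan import *
from meas import tile_top
go([0,0,0],0)
c=cam('top'); im=c['pixels'][125:245,235:375]; s=cam('side')['pixels'][165:285,250:410]
save('c2',np.hstack([cv2.resize(im,(400,343),interpolation=2),cv2.resize(s,(400,300),interpolation=2)[:343] if 0 else np.pad(cv2.resize(s,(400,300),interpolation=2),((0,43),(0,0),(0,0)))]))
E
```

```text
move cm [-58.38  -5.05   2.33] roll -1.96 | at [ 0.5818 -0.0704  0.0234] jaw -1.96 F [ 0.1735 -0.9281  0.1104] w 0.0428 t 4.07 j6 [-0.1205  1.4845]
```

View pics/c2.png

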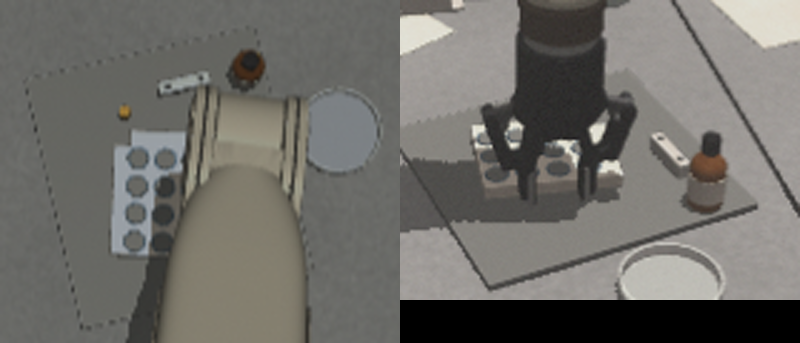

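The tile moved about 6.3 mm in +y (left edge in the crop from 120 to 114), at about 1.7 N. Now over to the -x edge.

Emit:
{"api": "play_rows", "payload": {
  "motion": [
    {"fingers": 0, "translation": [0, 1, 0], "roll": 0},
    {"fingers": 0, "translation": [0, 2, 0], "roll": 0},
    {"fingers": 0, "translation": [0, 2, -3], "roll": 0},
    {"fingers": 0, "translation": [0, 2, -5], "roll": 0},
    {"fingers": 0, "translation": [-8.8, -6.1, -5], "roll": -90},
    {"fingers": 0, "translation": [-8.8, -6.1, -5], "roll": -90},
    {"fingers": 0, "translation": [-8.8, -6.1, -5], "roll": -90},
    {"fingers": 0, "translation": [-8.8, -6.1, -5], "roll": -90},
    {"fingers": 0, "translation": [-8.8, -6.1, -5], "roll": -90},
    {"fingers": 0, "translation": [-8.8, -6.1, -5], "roll": -90},
    {"fingers": 0, "translation": [-8.8, -6.1, -5], "roll": -90},
    {"fingers": 0, "translation": [-8.8, -6.1, -5], "roll": -90},
    {"fingers": 0, "translation": [-8.8, -6.1, -5], "roll": -90},
    {"fingers": 0, "translation": [-8.8, -6.1, -5], "roll": -90},
    {"fingers": 0, "translation": [-8.8, -6.1, -5], "roll": -90},
    {"fingers": 0, "translation": [-8.8, -6.1, -5], "roll": -90},
    {"fingers": 0, "translation": [-8.8, -6.1, -5], "roll": -90},
    {"fingers": 0, "translation": [-8.8, -6.1, -5], "roll": -90},
    {"fingers": 0, "translation": [-8.8, -6.1, -5], "roll": -90}
  ]
}}

```text
clock: 5.75
eef_pos: [0.4959, -0.0072, 0.0733]
tool_rot: [0.72, 0.694, 0.0, -0.0]
ft_force: [-0.0, -0.3, 0.1]
grip_width: 0.0427
```

```bash
python3 - <<'E'
from plan import *
go([.4956,-.0064,.023],88.03)
E
```

```text
move cm [ 0.08 -0.03  5.03] roll -0.15 | at [ 0.4959 -0.0072  0.0733] jaw 87.88 F [-0.0316 -0.2826  0.1108] w 0.0427 t 5.75 j6 [-0.0146  0.0225]
```

Emit:
{"api": "play_rows", "payload": {
  "motion": [
    {"fingers": 0, "translation": [0, 0, 2.5], "roll": 0},
    {"fingers": 0, "translation": [0, 0, 4.8], "roll": 0},
    {"fingers": 0, "translation": [0, 0, 5.0], "roll": 0},
    {"fingers": 0, "translation": [0, 0, 5.0], "roll": 0},
    {"fingers": 0, "translation": [0, 0.5, 5.0], "roll": 0},
    {"fingers": 0, "translation": [0, 0.8, 5.0], "roll": 0},
    {"fingers": 0, "translation": [0, 1.0, 5.0], "roll": 0},
    {"fingers": 0, "translation": [0, 1.15, 5.0], "roll": 0},
    {"fingers": 0, "translation": [0, 1.3, 5.0], "roll": 0},
    {"fingers": 0, "translation": [0, 1.45, 5.0], "roll": 0},
    {"fingers": 0, "translation": [0, 1.6, 5.0], "roll": 0},
    {"fingers": 0, "translation": [0, 1.75, 5.0], "roll": 0},
    {"fingers": 0, "translation": [0, 1.9, 5.0], "roll": 0},
    {"fingers": 0, "translation": [0, 2.05, 5.0], "roll": 0},
    {"fingers": 0, "translation": [0, 2.2, 5.0], "roll": 0}
  ]
}}

```text
clock: 7.0
eef_pos: [0.5179, -0.0073, 0.0233]
tool_rot: [0.719, 0.695, -0.0, -0.0]
ft_force: [-2.4, -0.1, 1.3]
grip_width: 0.043
```

Emit:
{"api": "play_rows", "payload": {
  "motion": [
    {"fingers": 0, "translation": [0, 0.15, 0], "roll": 0},
    {"fingers": 0, "translation": [0, 0.3, 0], "roll": 0},
    {"fingers": 0, "translation": [0, 0.45, 0], "roll": 0},
    {"fingers": 0, "translation": [0, 0.6, 0], "roll": 0},
    {"fingers": 0, "translation": [0, 0.75, 0], "roll": 0},
    {"fingers": 0, "translation": [0, 0.9, 0], "roll": 0},
    {"fingers": 0, "translation": [0, 1.0, 0], "roll": 0},
    {"fingers": 0, "translation": [0, 1.1, 0], "roll": 0},
    {"fingers": 0, "translation": [0, 1.2, 0], "roll": 0}
  ]
}}

```text
clock: 7.75
eef_pos: [0.5299, -0.0078, 0.0232]
tool_rot: [0.719, 0.695, -0.0, -0.0]
ft_force: [-1.0, -0.3, 0.6]
grip_width: 0.0425
```

```bash
python3 - <<'E'
from plan import *
go([0,0,0],0)
c=cam('top'); im=c['pixels'][125:245,235:375]; s=cam('side')['pixels'][165:285,250:410]
save('c3',np.hstack([cv2.resize(im,(400,343),interpolation=2),np.pad(cv2.resize(s,(400,300),interpolation=2),((0,43),(0,0),(0,0)))]))
E
```

```text
move cm [ -1.04 -52.98   2.33] roll 88.03 | at [ 0.5299 -0.0078  0.0232] jaw 88.03 F [-1.0172 -0.3004  0.5816] w 0.0425 t 7.75 j6 [-0.0146  0.0197]
```

View pics/c3.png

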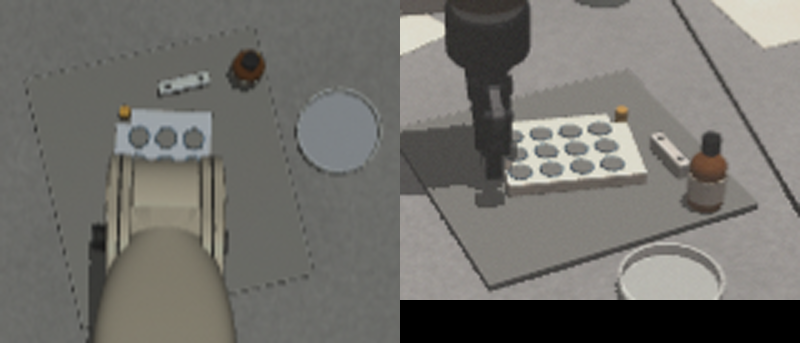

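The peg, at crop (124,112), is just in the notch mouth and the push force is 1-2 N. About 6 mm remain, so I go in small steps.

Emit:
{"api": "play_rows", "payload": {
  "motion": [
    {"fingers": 0, "translation": [0, 0.1, 0], "roll": 0},
    {"fingers": 0, "translation": [0, 0.2, 0], "roll": 0},
    {"fingers": 0, "translation": [0, 0.3, 0], "roll": 0},
    {"fingers": 0, "translation": [0, 0.35, 0], "roll": 0}
  ]
}}

```text
clock: 8.18
eef_pos: [0.5335, -0.0079, 0.0233]
tool_rot: [0.719, 0.695, 0.0, 0.0]
ft_force: [-1.4, -0.2, 0.4]
grip_width: 0.0427
```

Emit:
{"api": "play_rows", "payload": {
  "motion": [
    {"fingers": 0, "translation": [0, 0.05, 0], "roll": 0},
    {"fingers": 0, "translation": [0, 0.1, 0], "roll": 0}
  ]
}}

```text
clock: 8.35
eef_pos: [0.5343, -0.0079, 0.0233]
tool_rot: [0.719, 0.695, -0.0, -0.0]
ft_force: [-2.2, -0.4, 0.3]
grip_width: 0.0427
```

Emit:
{"api": "play_rows", "payload": {
  "motion": [
    {"fingers": 0, "translation": [0, 0.05, 0], "roll": 0},
    {"fingers": 0, "translation": [0, 0.08, 0], "roll": 0}
  ]
}}

```text
clock: 8.52
eef_pos: [0.5352, -0.0079, 0.0233]
tool_rot: [0.719, 0.695, 0.0, -0.0]
ft_force: [-1.9, -0.6, 0.5]
grip_width: 0.0428
```

Emit:
{"api": "play_rows", "payload": {
  "motion": [
    {"fingers": 0, "translation": [0, 0.04, 0], "roll": 0},
    {"fingers": 0, "translation": [0, 0.07, 0], "roll": 0}
  ]
}}

```text
clock: 8.68
eef_pos: [0.5358, -0.008, 0.0233]
tool_rot: [0.719, 0.695, -0.0, -0.0]
ft_force: [-1.4, 0.7, -0.3]
grip_width: 0.0426
```

Emit:
{"api": "play_rows", "payload": {
  "motion": [
    {"fingers": 0, "translation": [0, 0.03, 0], "roll": 0},
    {"fingers": 0, "translation": [0, 0.06, 0], "roll": 0}
  ]
}}

```text
clock: 8.85
eef_pos: [0.5362, -0.008, 0.0233]
tool_rot: [0.719, 0.695, -0.0, -0.0]
ft_force: [-3.1, -0.1, 1.1]
grip_width: 0.0427
```

```bash
python3 - <<'E'
from plan import *
go([0,0,0],0)
c=cam('top'); im=c['pixels'][150:185,265:320]; s=cam('side')['pixels'][195:250,285:375]
save('c4',np.hstack([cv2.resize(im,(400,255),interpolation=2),cv2.resize(s,(400,244),interpolation=2)[:255] if 0 else np.pad(cv2.resize(s,(400,244),interpolation=2),((0,11),(0,0),(0,0)))]))
E
```

```text
move cm [ -1.04 -53.62   2.35] roll 88.04 | at [ 0.5362 -0.008   0.0233] jaw 88.04 F [-3.0631 -0.1236  1.14  ] w 0.0427 t 8.85 j6 [-0.0148  0.0194]
```

View pics/c4.png

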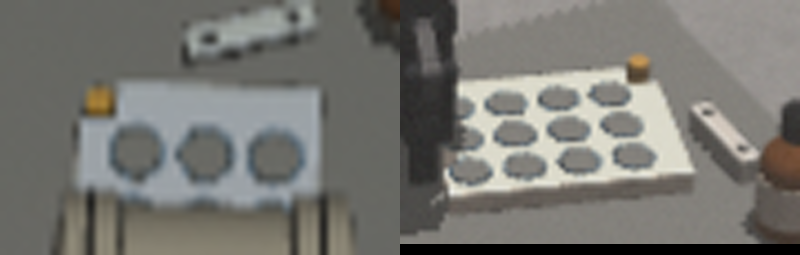

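Emit:
{"api": "play_rows", "payload": {
  "motion": [
    {"fingers": 0, "translation": [0, 0.03, 0], "roll": 0},
    {"fingers": 0, "translation": [0, 0.06, 0], "roll": 0}
  ]
}}

```text
clock: 9.12
eef_pos: [0.5363, -0.008, 0.0232]
tool_rot: [0.719, 0.695, -0.001, -0.0]
ft_force: [-3.4, 0.0, 2.5]
grip_width: 0.0428
```

Emit:
{"api": "play_rows", "payload": {
  "motion": [
    {"fingers": 0, "translation": [0, 0.03, 0], "roll": 0},
    {"fingers": 0, "translation": [0, 0.03, 0], "roll": 0}
  ]
}}

```text
clock: 9.28
eef_pos: [0.5364, -0.008, 0.0231]
tool_rot: [0.719, 0.695, -0.001, -0.001]
ft_force: [-5.6, 0.2, 2.4]
grip_width: 0.0429
```

Contact: the TCP stopped at 0.5364 while the command went on, at 5.6 N. A small +y nudge comes next, so that the second notch face also touches.

```bash
python3 - <<'E'
from plan import *
c=cam('top'); print('dropper',onz(c,(321.8,147.7),.08))
t=np.radians(-1.97); org=np.array([.6685,.0277])
go([*(org+rot(t)@[-.045,-.09-.011-.012]),.073],-1.97)
E
```

```text
dropper [ 0.7078 -0.0973  0.08  ]
move cm [-7.28  8.57 -5.01] roll 90.01 | at [ 0.5364 -0.008   0.0231] jaw 88.04 F [-5.311   0.1135  2.5949] w 0.0427 t 9.33 j6 [-0.0149  0.0194]
```

Emit:
{"api": "play_rows", "payload": {
  "motion": [
    {"fingers": 0, "translation": [0, -1, 0], "roll": 0},
    {"fingers": 0, "translation": [0, -2, 0], "roll": 0},
    {"fingers": 0, "translation": [0, -2, -3], "roll": 0},
    {"fingers": 0, "translation": [0, -2, -5], "roll": 0},
    {"fingers": 0, "translation": [-7.3, 8.4, -5], "roll": 90},
    {"fingers": 0, "translation": [-7.3, 8.4, -5], "roll": 90},
    {"fingers": 0, "translation": [-7.3, 8.4, -5], "roll": 90},
    {"fingers": 0, "translation": [-7.3, 8.4, -5], "roll": 90},
    {"fingers": 0, "translation": [-7.3, 8.4, -5], "roll": 90},
    {"fingers": 0, "translation": [-7.3, 8.4, -5], "roll": 90},
    {"fingers": 0, "translation": [-7.3, 8.4, -5], "roll": 90},
    {"fingers": 0, "translation": [-7.3, 8.4, -5], "roll": 90},
    {"fingers": 0, "translation": [-7.3, 8.4, -5], "roll": 90},
    {"fingers": 0, "translation": [-7.3, 8.4, -5], "roll": 90},
    {"fingers": 0, "translation": [-7.3, 8.4, -5], "roll": 90},
    {"fingers": 0, "translation": [-7.3, 8.4, -5], "roll": 90},
    {"fingers": 0, "translation": [-7.3, 8.4, -5], "roll": 90},
    {"fingers": 0, "translation": [-7.3, 8.4, -5], "roll": 90},
    {"fingers": 0, "translation": [-7.3, 8.4, -5], "roll": 90}
  ]
}}

```text
clock: 10.92
eef_pos: [0.62, -0.084, 0.0736]
tool_rot: [1.0, -0.016, 0.001, 0.0]
ft_force: [0.4, -0.5, -0.3]
grip_width: 0.0425
```

```bash
python3 - <<'E'
from plan import *
from meas import tile_top
t=np.radians(-1.97); org=np.array([.6685,.0277])
go([*(org+rot(t)@[-.045,-.09-.011-.012]),.023],-1.97)
E
```

```text
move cm [-0.05 -0.03  5.06] roll 0.12 | at [ 0.62   -0.084   0.0736] jaw -1.85 F [ 0.3674 -0.5414 -0.3245] w 0.0425 t 10.92 j6 [-0.1347  1.4685]
```

Emit:
{"api": "play_rows", "payload": {
  "motion": [
    {"fingers": 0, "translation": [0, 0, 2.5], "roll": 0},
    {"fingers": 0, "translation": [0, 0, 4.8], "roll": 0},
    {"fingers": 0, "translation": [0, 0, 5.0], "roll": 0},
    {"fingers": 0, "translation": [0, -0.4, 5.0], "roll": 0},
    {"fingers": 0, "translation": [0, -0.8, 5.0], "roll": 0},
    {"fingers": 0, "translation": [0, -1.0, 5.0], "roll": 0},
    {"fingers": 0, "translation": [0, -1.1, 5.0], "roll": 0},
    {"fingers": 0, "translation": [0, -1.15, 5.0], "roll": 0},
    {"fingers": 0, "translation": [0, -1.2, 5.0], "roll": 0}
  ]
}}

```text
clock: 11.67
eef_pos: [0.6196, -0.0718, 0.024]
tool_rot: [1.0, -0.017, 0.001, 0.0]
ft_force: [0.0, -1.0, 0.2]
grip_width: 0.043
```

Emit:
{"api": "play_rows", "payload": {
  "motion": [
    {"fingers": 0, "translation": [0, -0.03, 0], "roll": 0},
    {"fingers": 0, "translation": [0, -0.06, 0], "roll": 0}
  ]
}}

```text
clock: 11.83
eef_pos: [0.6194, -0.0717, 0.0237]
tool_rot: [1.0, -0.017, 0.0, 0.0]
ft_force: [-0.7, -1.8, 1.0]
grip_width: 0.0426
```

Emit:
{"api": "play_rows", "payload": {
  "motion": [
    {"fingers": 0, "translation": [0, -0.03, 0], "roll": 0},
    {"fingers": 0, "translation": [0, -0.06, 0], "roll": 0}
  ]
}}

```text
clock: 12.0
eef_pos: [0.6192, -0.0711, 0.0234]
tool_rot: [1.0, -0.017, 0.0, 0.0]
ft_force: [0.1, -2.0, 1.2]
grip_width: 0.0424
```

Emit:
{"api": "play_rows", "payload": {
  "motion": [
    {"fingers": 0, "translation": [0, -0.03, 0], "roll": 0},
    {"fingers": 0, "translation": [0, -0.06, 0], "roll": 0}
  ]
}}

```text
clock: 12.17
eef_pos: [0.6193, -0.0705, 0.0233]
tool_rot: [1.0, -0.017, 0.0, 0.0]
ft_force: [-0.9, -3.1, 0.9]
grip_width: 0.0429
```

Emit:
{"api": "play_rows", "payload": {
  "motion": [
    {"fingers": 0, "translation": [0, -0.03, 0], "roll": 0},
    {"fingers": 0, "translation": [0, -0.05, 0], "roll": 0}
  ]
}}

```text
clock: 12.33
eef_pos: [0.6192, -0.0704, 0.0233]
tool_rot: [1.0, -0.018, -0.0, 0.001]
ft_force: [-0.7, -4.2, 0.6]
grip_width: 0.0426
```

Emit:
{"api": "play_rows", "payload": {
  "motion": [
    {"fingers": 0, "translation": [0, -0.03, 0], "roll": 0},
    {"fingers": 0, "translation": [0, -0.05, 0], "roll": 0}
  ]
}}

```text
clock: 12.5
eef_pos: [0.6191, -0.0703, 0.0234]
tool_rot: [1.0, -0.018, -0.0, 0.001]
ft_force: [-1.7, -7.0, 1.4]
grip_width: 0.0426
```

Both notch faces are now on the peg (7 N in y). Next comes the corner push, with fingers closed and the gripper at the board's yaw.

```bash
python3 - <<'E'
from plan import *
go([*(PEG+rot(YAW)@[-.163,-.044]),.083],103.8)
E
```

```text
move cm [-9.95 -1.35 -5.96] roll -105.83 | at [ 0.6191 -0.0703  0.0234] jaw -2.03 F [-1.705  -6.9743  1.3729] w 0.0426 t 12.5 j6 [-0.112   1.4943]
```

Emit:
{"api": "play_rows", "payload": {
  "motion": [
    {"fingers": 0, "translation": [0, 0.5, 0], "roll": 0},
    {"fingers": 0, "translation": [0, 2, 0], "roll": 0},
    {"fingers": 0, "translation": [0, 2, -3], "roll": 0},
    {"fingers": 0, "translation": [0, 2, -6], "roll": 0},
    {"fingers": 1, "translation": [-10, -1.2, -6], "roll": -105.8},
    {"fingers": 1, "translation": [-10, -1.2, -6], "roll": -105.8},
    {"fingers": 1, "translation": [-10, -1.2, -6], "roll": -105.8},
    {"fingers": 1, "translation": [-10, -1.2, -6], "roll": -105.8},
    {"fingers": 1, "translation": [-10, -1.2, -6], "roll": -105.8},
    {"fingers": 1, "translation": [-10, -1.2, -6], "roll": -105.8},
    {"fingers": 1, "translation": [-10, -1.2, -6], "roll": -105.8},
    {"fingers": 1, "translation": [-10, -1.2, -6], "roll": -105.8},
    {"fingers": 1, "translation": [-10, -1.2, -6], "roll": -105.8},
    {"fingers": 1, "translation": [-10, -1.2, -6], "roll": -105.8},
    {"fingers": 1, "translation": [-10, -1.2, -6], "roll": -105.8},
    {"fingers": 1, "translation": [-10, -1.2, -6], "roll": -105.8},
    {"fingers": 1, "translation": [-10, -1.2, -6], "roll": -105.8},
    {"fingers": 1, "translation": [-10, -1.2, -6], "roll": -105.8},
    {"fingers": 1, "translation": [-10, -1.2, -6], "roll": -105.8},
    {"fingers": 1, "translation": [-10, -1.2, -6], "roll": -105.8}
  ]
}}

```text
clock: 14.17
eef_pos: [0.5197, -0.0539, 0.0832]
tool_rot: [0.616, 0.788, 0.0, -0.0]
ft_force: [-0.2, -0.0, 0.0]
grip_width: -0.0
```

Emit:
{"api": "play_rows", "payload": {
  "motion": [
    {"fingers": 1, "translation": [0, 0, 0], "roll": 0},
    {"fingers": 1, "translation": [0, 0, 0], "roll": 0}
  ]
}}

```text
clock: 14.33
eef_pos: [0.5197, -0.0538, 0.0833]
tool_rot: [0.618, 0.786, 0.0, -0.0]
ft_force: [-0.3, -0.6, -0.5]
grip_width: -0.0
```

```bash
python3 - <<'E'
from plan import *
from meas import tile_top
go([*(PEG+rot(YAW)@[-.163,-.044]),.033],103.8)
c=cam('top'); im=c['pixels'][140:220,260:350]; s=cam('side')['pixels'][170:270,270:390]
save('c5',np.hstack([cv2.resize(im,(400,355),interpolation=2),np.pad(cv2.resize(s,(400,333),interpolation=2),((0,22),(0,0),(0,0)))]))
E
```

```text
move cm [0.05 0.06 5.03] roll -0.1 | at [ 0.5197 -0.0538  0.0833] jaw 103.7 F [-0.2909 -0.6084 -0.4893] w -0.0 t 14.33 j6 [-0.1034 -0.3426]
```

View pics/c5.png

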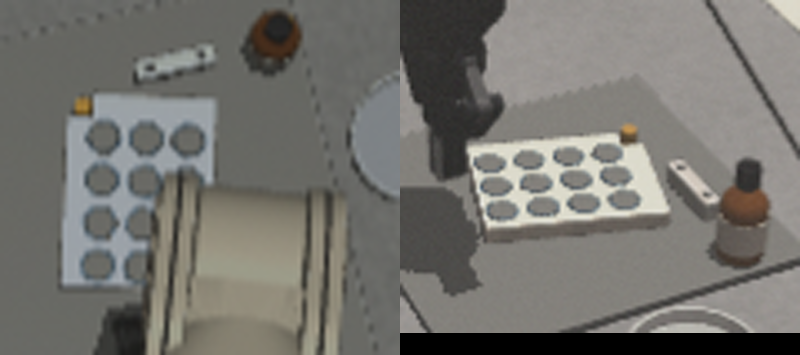

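The peg, at crop (83,105), sits in the notch corner, and the gripper is behind the push corner. Descending.

Emit:
{"api": "play_rows", "payload": {
  "motion": [
    {"fingers": 1, "translation": [0, 0, 2.5], "roll": 0},
    {"fingers": 1, "translation": [0, 0, 4.8], "roll": 0},
    {"fingers": 1, "translation": [0, 0, 5.0], "roll": 0},
    {"fingers": 1, "translation": [0, 0, 5.3], "roll": 0},
    {"fingers": 1, "translation": [0, 0, 5.3], "roll": 0}
  ]
}}

```text
clock: 14.85
eef_pos: [0.5197, -0.0536, 0.0304]
tool_rot: [0.617, 0.787, -0.0, -0.0]
ft_force: [0.1, -1.3, 0.9]
grip_width: -0.0
```

Emit:
{"api": "play_rows", "payload": {
  "motion": [
    {"fingers": 1, "translation": [0, 0, 0.1], "roll": 0},
    {"fingers": 1, "translation": [0, 0, 0.2], "roll": 0},
    {"fingers": 1, "translation": [0, 0, 0.3], "roll": 0}
  ]
}}

```text
clock: 15.1
eef_pos: [0.5207, -0.0537, 0.0283]
tool_rot: [0.617, 0.787, 0.001, 0.001]
ft_force: [-0.3, 0.2, -0.1]
grip_width: -0.0001
```

```bash
python3 - <<'E'
from plan import *
go([0,0,0],103.8)
o=bot.get_obs(); print(rot(-YAW)@(o['eef_pos'][:2]-PEG)*1000)
for a in np.radians([-15.8,-13,-10,-7,-4,-2,0]): print(np.degrees(a).round(1),(rot(a)@[-120,-90]+[-11,10]).round(1))
E
```

```text
move cm [ 17.66 -49.28   2.72] roll 0.03 | at [ 0.5207 -0.0537  0.0283] jaw 103.83 F [-0.254   0.1508 -0.0979] w -0.0001 t 15.1 j6 [-0.1028 -0.3441]
[-162.661   -44.7049]
-15.8 [-151.   -43.9]
-13.0 [-148.2  -50.7]
-10.0 [-144.8  -57.8]
-7.0 [-141.1  -64.7]
-4.0 [-137.   -71.4]
-2.0 [-134.1  -75.8]
0.0 [-131.  -80.]
```

Emit:
{"api": "play_rows", "payload": {
  "motion": [
    {"fingers": 1, "translation": [0, 0.3, 0.25], "roll": 0},
    {"fingers": 1, "translation": [0, 0.6, 0.25], "roll": 0},
    {"fingers": 1, "translation": [0, 0.9, 0.25], "roll": 0},
    {"fingers": 1, "translation": [0.08, 1.05, 0.25], "roll": 0},
    {"fingers": 1, "translation": [0.08, 1.17, 0.25], "roll": 0},
    {"fingers": 1, "translation": [-0.15, 1.26, 0.25], "roll": 0},
    {"fingers": 1, "translation": [-0.38, 1.36, 0.25], "roll": 0},
    {"fingers": 1, "translation": [-0.6, 1.45, 0.25], "roll": 0},
    {"fingers": 1, "translation": [-0.85, 1.57, 0.25], "roll": 0},
    {"fingers": 1, "translation": [-1.1, 1.68, 0.25], "roll": 0},
    {"fingers": 1, "translation": [-1.31, 1.79, 0.25], "roll": 0}
  ]
}}

```text
clock: 16.02
eef_pos: [0.5398, -0.0626, 0.0246]
tool_rot: [0.617, 0.787, -0.001, -0.0]
ft_force: [-2.5, -0.7, 1.8]
grip_width: 0.0004
```

Emit:
{"api": "play_rows", "payload": {
  "motion": [
    {"fingers": 1, "translation": [-0.17, 0.09, 0], "roll": 0},
    {"fingers": 1, "translation": [-0.35, 0.19, 0], "roll": 0},
    {"fingers": 1, "translation": [-0.52, 0.28, 0], "roll": 0},
    {"fingers": 1, "translation": [-0.69, 0.37, 0], "roll": 0},
    {"fingers": 1, "translation": [-0.86, 0.47, 0], "roll": 0},
    {"fingers": 1, "translation": [-1.03, 0.57, 0], "roll": 0}
  ]
}}

```text
clock: 16.52
eef_pos: [0.5476, -0.0712, 0.0246]
tool_rot: [0.617, 0.787, -0.001, -0.0]
ft_force: [-4.3, -3.3, 0.4]
grip_width: -0.0001
```

```bash
python3 - <<'E'
from plan import *
go([0,0,0],103.8)
o=bot.get_obs(); print(rot(-YAW)@(o['eef_pos'][:2]-PEG)*1000, rot(-YAW)@o['ft_force'][:2])
c=cam('top'); im=c['pixels'][140:220,260:350]; s=cam('side')['pixels'][170:270,270:390]
save('c6',np.hstack([cv2.resize(im,(400,355),interpolation=2),np.pad(cv2.resize(s,(400,333),interpolation=2),((0,22),(0,0),(0,0)))]))
E
```

```text
move cm [ 19.99 -51.48   2.54] roll 0.01 | at [ 0.5476 -0.0712  0.0246] jaw 103.81 F [-4.3466 -3.282   0.3707] w -0.0001 t 16.52 j6 [-0.1288 -0.3699]
[-140.684   -68.1522] [-5.004  -2.1505]
```

View pics/c6.png

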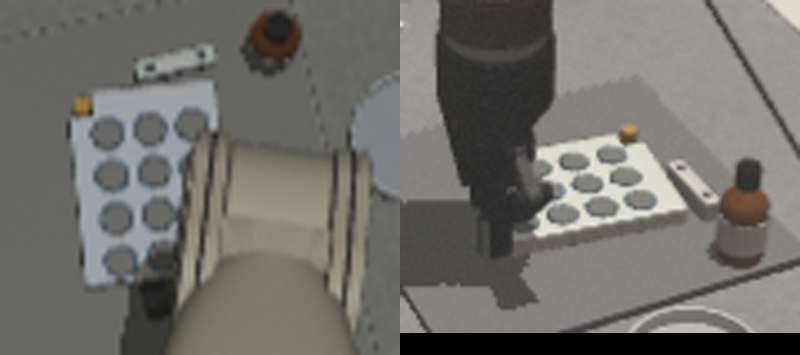

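The tile is turning about the peg, the corner push is 5 N and the notch is still snug. Continuing in short steps.

Emit:
{"api": "play_rows", "payload": {
  "motion": [
    {"fingers": 1, "translation": [-0.17, 0.1, 0], "roll": 0},
    {"fingers": 1, "translation": [-0.33, 0.21, 0], "roll": 0},
    {"fingers": 1, "translation": [-0.5, 0.32, 0], "roll": 0}
  ]
}}

```text
clock: 16.87
eef_pos: [0.5519, -0.0754, 0.0246]
tool_rot: [0.617, 0.787, -0.001, -0.0]
ft_force: [-5.2, -3.7, 1.1]
grip_width: 0.0001
```

Emit:
{"api": "play_rows", "payload": {
  "motion": [
    {"fingers": 1, "translation": [-0.13, 0.1, 0], "roll": 0},
    {"fingers": 1, "translation": [-0.26, 0.2, 0], "roll": 0}
  ]
}}

```text
clock: 17.03
eef_pos: [0.5542, -0.0777, 0.0246]
tool_rot: [0.617, 0.787, -0.001, -0.0]
ft_force: [-4.6, -3.0, 1.9]
grip_width: -0.0001
```

```bash
cat > st.py <<'E'
from plan import *
o=bot.get_obs(); print(rot(-YAW)@(o['eef_pos'][:2]-PEG)*1000, rot(-YAW)@o['ft_force'][:2],o['clock'])
E
python3 st.py
```

```text
[-135.8076  -76.0076] [-5.2184 -1.8024] 17.0333
```

Emit:
{"api": "play_rows", "payload": {
  "motion": [
    {"fingers": 1, "translation": [-0.1, 0.1, 0], "roll": 0},
    {"fingers": 1, "translation": [-0.2, 0.2, 0], "roll": 0}
  ]
}}

```text
clock: 17.2
eef_pos: [0.5566, -0.0792, 0.0246]
tool_rot: [0.617, 0.787, -0.001, -0.0]
ft_force: [-5.0, -4.9, 0.9]
grip_width: 0.0001
```

Emit:
{"api": "play_rows", "payload": {
  "motion": [
    {"fingers": 1, "translation": [-0.05, 0.07, 0], "roll": 0},
    {"fingers": 1, "translation": [-0.1, 0.14, 0], "roll": 0}
  ]
}}

```text
clock: 17.37
eef_pos: [0.5592, -0.0793, 0.0248]
tool_rot: [0.617, 0.787, -0.0, 0.0]
ft_force: [-3.4, -2.4, 0.4]
grip_width: -0.0
```

Emit:
{"api": "play_rows", "payload": {
  "motion": [
    {"fingers": 1, "translation": [0, 0.06, 0], "roll": 0},
    {"fingers": 1, "translation": [0, 0.1, 0], "roll": 0}
  ]
}}

```text
clock: 17.53
eef_pos: [0.56, -0.0789, 0.0248]
tool_rot: [0.617, 0.787, -0.0, -0.0]
ft_force: [-5.3, -3.1, 1.3]
grip_width: -0.0002
```

```bash
python3 st.py
```

```text
[-130.527   -78.5754] [-5.8759 -1.7939] 17.5333
```

Emit:
{"api": "play_rows", "payload": {
  "motion": [
    {"fingers": 1, "translation": [0, 0.04, 0], "roll": 0},
    {"fingers": 1, "translation": [0, 0.05, 0], "roll": 0}
  ]
}}

```text
clock: 17.7
eef_pos: [0.56, -0.0789, 0.0247]
tool_rot: [0.617, 0.787, -0.001, -0.0]
ft_force: [-4.3, -3.1, 1.6]
grip_width: -0.0
```

```bash
python3 st.py
```

```text
[-130.4987  -78.5593] [-4.9429 -2.0251] 17.7
```

Emit:
{"api": "play_rows", "payload": {
  "motion": [
    {"fingers": 1, "translation": [0, 0.05, 0], "roll": 0},
    {"fingers": 1, "translation": [0, 0.05, 0], "roll": 0}
  ]
}}

```text
clock: 17.87
eef_pos: [0.56, -0.0788, 0.0247]
tool_rot: [0.617, 0.787, -0.001, -0.001]
ft_force: [-5.7, -2.9, 2.2]
grip_width: 0.0001
```

```bash
python3 - <<'E'
exec(open('st.py').read())
c=cam('top'); im=c['pixels'][140:200,265:332]; s=cam('side')['pixels'][185:265,290:390]
save('c7',np.hstack([cv2.resize(im,(400,358),interpolation=2),np.pad(cv2.resize(s,(400,320),interpolation=2),((0,38),(0,0),(0,0)))]))
E
```

```text
[-130.4951  -78.4679] [-6.2164 -1.4101] 17.8667
```

View pics/c7.png

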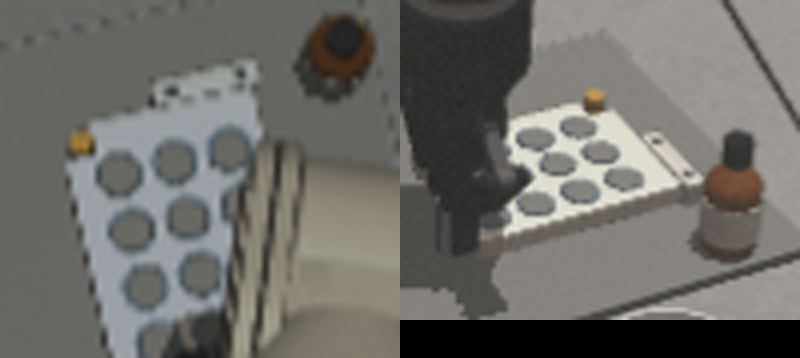

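The tile edge now lies along the rail and the peg is in the notch. Building up to about 10 N for the bedding push.

Emit:
{"api": "play_rows", "payload": {
  "motion": [
    {"fingers": 1, "translation": [0, 0.05, 0], "roll": 0},
    {"fingers": 1, "translation": [0, 0.1, 0], "roll": 0}
  ]
}}

```text
clock: 18.13
eef_pos: [0.56, -0.0787, 0.0246]
tool_rot: [0.617, 0.787, -0.002, -0.001]
ft_force: [-8.9, -4.3, 4.0]
grip_width: 0.0
```

```bash
python3 st.py
```

```text
[-130.425   -78.3781] [-9.6618 -2.0051] 18.1333
```

Emit:
{"api": "play_rows", "payload": {
  "motion": [
    {"fingers": 1, "translation": [0, 0.03, 0], "roll": 0},
    {"fingers": 1, "translation": [0, 0.05, 0], "roll": 0}
  ]
}}

```text
clock: 18.3
eef_pos: [0.5601, -0.0786, 0.0245]
tool_rot: [0.617, 0.787, -0.002, -0.002]
ft_force: [-8.7, -3.7, 4.2]
grip_width: -0.0001
```

```bash
python3 st.py
```

```text
[-130.3841  -78.2755] [-9.298  -1.4961] 18.3
```

Emit:
{"api": "play_rows", "payload": {
  "motion": [
    {"fingers": 1, "translation": [0, 0.02, 0], "roll": 0},
    {"fingers": 1, "translation": [0, 0.02, 0], "roll": 0},
    {"fingers": 1, "translation": [0, 0.02, 0], "roll": 0},
    {"fingers": 1, "translation": [0, 0.02, 0], "roll": 0},
    {"fingers": 1, "translation": [0, 0.02, 0], "roll": 0},
    {"fingers": 1, "translation": [0, 0.02, 0], "roll": 0},
    {"fingers": 1, "translation": [0, 0.02, 0], "roll": 0}
  ]
}}

```text
clock: 18.88
eef_pos: [0.56, -0.0786, 0.0245]
tool_rot: [0.617, 0.787, -0.002, -0.002]
ft_force: [-9.0, -4.6, 4.2]
grip_width: 0.0001
```

Emit:
{"api": "play_rows", "payload": {
  "motion": [
    {"fingers": 1, "translation": [0, 0, 0], "roll": 0},
    {"fingers": 1, "translation": [0, 0, 0], "roll": 0},
    {"fingers": 1, "translation": [0, 0, 0], "roll": 0},
    {"fingers": 1, "translation": [0, 0, 0], "roll": 0},
    {"fingers": 1, "translation": [0, 0, 0], "roll": 0},
    {"fingers": 1, "translation": [0, 0, 0], "roll": 0},
    {"fingers": 1, "translation": [0, 0, 0], "roll": 0}
  ]
}}

```text
clock: 19.47
eef_pos: [0.5601, -0.0786, 0.0245]
tool_rot: [0.617, 0.787, -0.002, -0.002]
ft_force: [-8.3, -3.7, 4.5]
grip_width: -0.0004
```

Held for over 1 s at about 10 N. Backing off straight, then measuring.

Emit:
{"api": "play_rows", "payload": {
  "motion": [
    {"fingers": 1, "translation": [0, -0.3, 0], "roll": 0},
    {"fingers": 1, "translation": [0, -1.0, 0], "roll": 0},
    {"fingers": 1, "translation": [0, -3, 0], "roll": 0},
    {"fingers": 1, "translation": [0, -5, -2], "roll": 0},
    {"fingers": 1, "translation": [0, -8, -6], "roll": 0},
    {"fingers": 1, "translation": [-4, -11, -9], "roll": 0},
    {"fingers": 1, "translation": [-8, -14, -12], "roll": 0},
    {"fingers": 1, "translation": [-12, -16, -15], "roll": 0},
    {"fingers": 1, "translation": [-16, -18, -15], "roll": 0},
    {"fingers": 1, "translation": [-20, -18, -15], "roll": 0},
    {"fingers": 1, "translation": [-20, -18, -15], "roll": 0},
    {"fingers": 1, "translation": [-20, -18, -15], "roll": 0}
  ]
}}

```text
clock: 20.47
eef_pos: [0.4377, -0.3224, 0.1777]
tool_rot: [0.619, 0.785, -0.0, 0.005]
ft_force: [0.4, 0.4, 0.9]
grip_width: 0.0004
```

```bash
python3 - <<'E'
from meas import *
from plan import *
exec(open('st.py').read())
c=cam('top'); P,r,b=tile_top(c,(262,150,335,235)); print(r); print(b)
Q=(P-PEG)@rot(YAW); print('board-frame extents mm',(np.percentile(Q,[2,98],axis=0)*1000))
g=c['pixels'].astype(float)
for i in range(4):
    d=b[(i+1)%4]-b[i]; print('edge',np.degrees(np.arctan2(d[1],d[0])),np.linalg.norm(d))
# left (+y) and bottom (-x), right edges fits in board frame
for nm,ax,val in(('-x',0,-.12),('+y',1,.01),('-y',1,-.09)):
    o=1-ax; lo,hi=((-.08,.0) if ax==0 else (-.105,-.025))
    s=Q[(abs(Q[:,ax]-val)<.005)&(Q[:,o]>lo)&(Q[:,o]<hi)]; k=np.polyfit(s[:,o],s[:,ax],1); print(nm,'offset mm',(np.median(s[:,ax])*1000).round(2),'slope',k[0].round(4),len(s))
im=c['pixels'][135:235,255:340]; s=cam('side')['pixels'][185:275,280:400]
save('c8',np.hstack([cv2.resize(im,(400,470),interpolation=2),np.pad(cv2.resize(s,(400,300),interpolation=2),((0,170),(0,0),(0,0)))]))
E
```

```text
[-307.3987 -285.8682] [0.5091 0.3008] 20.4667
((631.1920166015625, -23.344863891601562), (146.36813354492188, 106.72645568847656), 13.244832038879395)
[[ 0.5477  0.0118]
 [ 0.5722 -0.0921]
 [ 0.7147 -0.0585]
 [ 0.6902  0.0454]]
board-frame extents mm [[-120.4564  -93.4293]
 [  24.046    11.1923]]
edge -76.75516 0.10672645
edge 13.244831 0.14636812
edge 103.244835 0.10672646
edge -166.75516 0.14636812
-x offset mm -119.09 slope 0.0005 271
+y offset mm 9.77 slope -0.0073 214
-y offset mm -89.97 slope 0.0025 210
```

View pics/c8.png

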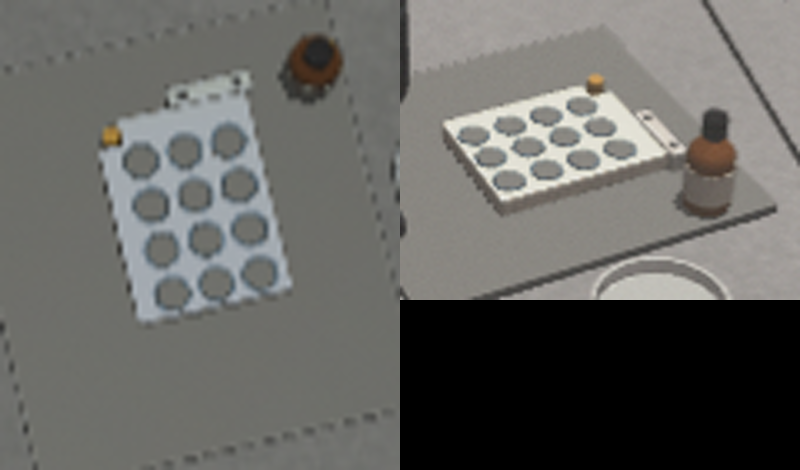

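```bash
python3 -c "
from h import *
o=bot.get_obs(); print(abs(o['joint_vel']).max(),o['ft_force']); bot.job_done()"
```

```text
0.056045083181740715 [-1.38980664  0.65973059 -0.15093264]
the job is handed in; nothing more can be done
```

The tile is flush on the rail with the peg in its notch, and I handed the job in at about 20.6 s with the arm clear of everything.

- **Slide:** I pushed the tile in +y, then in +x until the notch met the peg (5.6 N). A short +y nudge then brought the second notch face onto the peg (7 N).
- **Turn and bed:** I turned it about the peg by pushing the opposite corner with closed fingers, at about 5–6 N. I bedded it on the rail for just over 1 s. The horizontal push was about 9–10 N, about 11 N with the vertical part. No reading I took went above 11 N, but the force is only reported at the end of each move.

**Last checks**
- In the top view, in board axes from the peg, the -x edge is at -119.1 mm (ideal -120), the +y edge at +9.8 (ideal +10) and the -y edge at -90.0 (ideal -90).
- The edges are within 0.0073 rad of the board's yaw (-x edge 0.0005, -y edge 0.0025, +y edge 0.0073). The last crop shows the tile along the rail with the peg in the notch.
- The 0.9 mm difference in x is within the 2 mm camera calibration. The camera cannot rule out a sub-millimetre gap at the y face of the notch. The tool's side force pushed the tile towards the peg throughout the turn, so I did not nudge it again.
- The automatic rectangle fit disagreed (146 x 107 mm) because the bright mask merged the tile with the touching rail, so I used the edge fits instead.
- In the last crop the dropper bottle stood in its place by the rail. I did not check the other items after the move, but the arm kept well clear of them.

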